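# Wind down the specimen press with its crank

### The arm

A 6-joint arm with a two-finger parallel gripper is mounted at the origin on the work surface. World frame = base frame: x ahead of the robot, y to its left, z up, the work surface at z = 0. Lengths are in mm, angles in rad, forces in N, time in s.
With the tool pointing down it reaches from about 300 to 750 mm from the base axis. Payload 8.5 kg.
Tool frame: the origin (TCP) lies midway between the tips of the shut fingers; the grasp point (between the pads) lies r.grip_point_offset behind it (r.grip_point_offset is the distance from the TCP to the grasp point, in mm); z points along the fingers, x is the direction in which the jaws open and shut, and the axes are right-handed (so a half turn about z gives the same grasp; the last joint's range is limited). The gripper opens to 88 mm and grips with 3 to 60 N. Pads are 18 mm wide; open, the fingers measure 123 mm over their backs; the gripper's body (75 mm by 187 mm) begins 45 mm behind the grasp point.
Start: joints at [0.911, 0.381, 1.297, -0, 1.464, -0.215], TCP at [236.642, 496.469, 238.748] pointing down, gripper open.
Joint ranges: [-3.11, 3.11], [-0.89, 2.33], [0.22, 2.48], [-1.42, 4.56], [0.17, 2.85], [-2.88, 2.88]. Speed limits (rad/s): [2.39, 2.39, 3.14, 3.14, 3.14, 3.14].

### API

Orientations are given as a 3x3 rotation matrix whose columns are the frame's x, y, z axes.
In Python, from bench import r, eyes gives the robot as it stands. Calls block until the motion is done:
- r.move_ptp(position, orientation): joint-space move of the TCP to a pose.
- r.move_l(position, attitude=None, v=150, until_force=None): straight line of the TCP; attitude=None keeps the orientation; v is the mean speed in mm/s. With until_force (N) it stops when the force on the tool has changed by that much, and returns True; else False.
- r.goto_joints(angles): joint-space move.
- r.set_gripper(opening): finger opening in mm; the grip force is fixed at half the most; returns when the fingers have stopped.
- r.pause(seconds).
- r.ik(position, orientation): joint angles nearest the present ones, or None.
- r.state(): the state.
- eyes.get_image(name): name is "scene" or "side" or "wrist"; returns a dict with "color" (384x512x3 uint8, red, green, blue), "mtx" (3x3 intrinsics, pixels), "cam_to_world" (4x4, takes a point from camera to world coordinates). Camera axes: x right, y up, looking along -z (the intrinsics and any distortion apply to the point x, -y, -z); pixel columns grow to the right and rows downward; lengths in mm; the calibration is good to about 2 mm. A picture is of the moment at which its call begins. There is no depth.
A pose or a line that the arm cannot do raises r.IKError and nothing moves.
- r.sign_off(): hands the job in, once; it reports no verdict.
The state is a dict: "clock": time; "q": joint angles; "joint_vel": joint speeds; "tau": joint torques, N m; "tcp_pos": TCP position; "tcp_rot": TCP orientation; "force": force on the tool from outside, world axes, zero at the start; "moment": the same for the moment, N m; "gripper_width": finger opening in mm.
Only numpy, scipy, OpenCV 4.12 (cv2) and the standard library are available. Lean on these libraries where they do the work, as an engineer would, in place of code of your own. Each camera call takes 0.05 s, during which the arm holds its last target. There are 200 camera calls.

### The job

Put the loose crank fully home on the square end of the press's screw, then wind it clockwise (seen from above), without it slipping off, until the press's top plate is firmly down on the pack of boards. Stop as soon as you clearly feel it come up hard, do not overtighten it, and let go leaving the crank seated on the screw. Leave the jar, the pot and the dish where they are.

Things in the scene. Friction and masses are not known exactly. Their poses are not given: they have to be found in the camera images.
- crank_hub (a point): Loose steel crank, 0.25 kg, standing on the bench with its socket down. This point: centre of its square hub block (30 x 30 mm, 40 mm tall), 20 mm above the underside. x runs along the crank's arm towards the handle, y across the arm, z up. The hub can be gripped from above by its two sides across the arm. The arm is 16 mm wide, its top 20 mm above the hub's underside.
- crank_socket (a point): Centre of the mouth of the square socket in the hub's underside: 13.8 mm wide, 26 mm deep, sides parallel to x and y, 2 mm lead-in. Axes as crank_hub. Under the handle is a foot, 22 mm across, level with the underside.
- crank_grip (a point): Centre of the crank's upright round white handle: 20 mm across, 44 mm tall (22 mm above and below this point), 60 mm from the hub's axis, 24 mm above the hub's centre. It spins freely on its pin, so a gripper holding it need not turn as the crank goes round. Axes as crank_hub.
- screw_end (a point): Centre of the top of the upright screw's square end: 12 x 12 mm, top 3 mm narrowed to 9 mm, 171 to 177 mm above the bench. x, y square to its flats (any angle at the start), z up; turns with the screw. It stands 22 mm above a round collar 36 mm across that turns with it; the crank is home when its hub stands on the collar, with crank_hub 2 mm below this point.
- press: Specimen press, fixed: aluminium base 160 x 200 x 20 mm, two columns, white crosshead 50 x 200 mm (long along y), top 138 mm above the bench, the screw upright in its middle. Origin: centre of the underside, on the screw's axis. Turning the screw clockwise from above lowers the top plate 2 mm a turn; it meets the boards after 2 to 3 turns, different each time.
- ring (a point): Top centre of the brass spring ring under the collar, 30.5 mm below screw_end unloaded. The load on the screw squeezes it: 0.09 mm in free winding, where the handle needs 5 to 6 N along its path. When the plate meets the boards it stops, and that force climbs 0.5 to 1 N per mm of further handle travel: 4 to 10 N above free winding is firm, 16 N above overloads the ring (0.33 mm).
- plate_edge (a point): On the underside of the press's moving aluminium top plate (140 x 145 x 14 mm), 55 mm along y from its centre; z up.
- pack_top (a point): On the top of the fixed pack of plywood and cardboard boards (130 x 140 mm) under the plate, straight below plate_edge, 57 to 63 mm above the bench, different each time. z up.
- jar: Bystander: clear jar with a yellow cap, 60 mm across, 85 mm tall; origin under its centre.
- vial_pot: Bystander: white pot, 52 mm across, 70 mm tall; origin under its centre.
- dish: Bystander: round glass dish, 90 mm across, 16 mm tall; origin under its centre.
Not all that is in view belongs to the job. Leave any orange or turquoise look-alike of the part that bears crank_hub alone.

How it is judged (in metres and radians):
On the way, in this order (a step that is already met when the one before it is completed fails the run):
1. the crank is fully home on the screw's square end (z of crank_hub in the frame of screw_end below 0.002 m and horizontal distance between crank_hub and screw_end below 0.006 m), for 0.2 s.
2. the top plate is wound firmly down on the boards with the crank on: the plate is down and the spring ring squeezed by over 0.14 mm (9.5 N along the path at the handle, 3.5 N above free winding) (z of plate_edge in the frame of pack_top below 5e-05 m and z of ring in the frame of screw_end below -0.03064 m and z of crank_hub in the frame of screw_end below 0.004 m and horizontal distance between crank_hub and screw_end below 0.006 m), for 0.1 s.
At the end, for the whole second after the job is handed in: The top plate is down on the boards (gap under 0.05 mm) and the crank is still on the square end, its hub within 6 mm of being fully down and within 6 mm of the screw's axis (z of plate_edge in the frame of pack_top below 5e-05 m and z of crank_hub in the frame of screw_end below 0.004 m and horizontal distance between crank_hub and screw_end below 0.006 m); the robot touches nothing.
It fails at once if the screw is overtightened: the spring ring is squeezed by more than 0.33 mm (22 N along the path at the handle, 16 N above free winding) (z of ring in the frame of screw_end below -0.03083 m).
It fails at once if the crank is off the square end after winding has begun, or the screw is turned without the crank (the plate has moved over 1 mm while the hub is over 14 mm from home) (distance of plate_edge from where it was at the start of the episode above 0.001 m and distance between crank_hub and screw_end above 0.016 m).
It fails at once if the jar, pot or dish is pushed more than 20 mm (distance of any of jar, vial_pot, dish from where it was at the start of the episode above 0.02 m).
It also fails if it takes over 72 s, if anything falls off the work surface, if the arm or the gripper's body presses on something with over 40 N, if the wrist force passes 120 N, or if a joint passes its speed limit or range.

## Working session

There is one attempt and no reset: what is moved stays moved. The work goes in short steps, each a Python script; the robot and the scene stay as the last script left them, time stands still between calls to the robot, and variables do not carry over. Pictures are saved under pics/ and viewed, on a budget of 10 in all, crops included, one or two more only if the job needs it, and the job is handed in when it is done.

```bash
ls; mkdir -p pics; python3 - <<'E'
from bench import r,eyes
import cv2,numpy as np
for n in ("scene","side"):
    d=eyes.get_image(n); cv2.imwrite(f"pics/{n}0.png",d["color"][:,:,::-1]); print(n,d["mtx"].tolist(),np.round(d["cam_to_world"],3).tolist(),[k for k in d])
print(r.grip_point_offset,r.state())
E
```

```text
pics
scene [[406.67253370130214, 0.0, 256.66811957206045], [0.0, 406.67253370130214, 194.46194871523298], [0.0, 0.0, 1.0]] [[-0.406, -0.504, 0.762, 1493.561], [0.914, -0.239, 0.328, 373.245], [0.017, 0.83, 0.558, 776.343], [0.0, 0.0, 0.0, 1.0]] ['color', 'mtx', 'cam_to_world']
side [[492.1825948627668, 0.0, 257.14358523118096], [0.0, 492.1825948627668, 192.5741787610332], [0.0, 0.0, 1.0]] [[0.942, 0.261, -0.209, 300.882], [-0.334, 0.742, -0.581, -867.459], [0.003, 0.618, 0.786, 1281.522], [0.0, 0.0, 0.0, 1.0]] ['color', 'mtx', 'cam_to_world']
18.700000000000003 {'clock': 0.1, 'q': array([ 9.10680087e-01,  3.81169310e-01,  1.29815445e+00,  1.91886061e-05,
        1.46360961e+00, -2.15305026e-01]), 'joint_vel': array([ 0.00155373, -0.00215916, -0.00145208, -0.00091425, -0.00047022,
       -0.00034719]), 'tau': array([ 5.01982926e-03, -4.38645279e+01, -2.24910504e+01,  7.15430360e-02,
        3.42151488e-02, -5.54001201e-05]), 'tcp_pos': array([236.50358988, 496.28116006, 238.18795996]), 'tcp_rot': array([[ 4.30288790e-01,  9.02690897e-01, -8.37203687e-04],
       [ 9.02690341e-01, -4.30289496e-01, -1.04735350e-03],
       [-1.30567643e-03, -3.05071210e-04, -9.99999101e-01]]), 'force': array([-0.06330734,  0.6399889 ,  0.37939827]), 'moment': array([-0.01500261, -0.03918862,  0.01185193]), 'gripper_width': 88.26985505852387}
```

View pics/scene0.png

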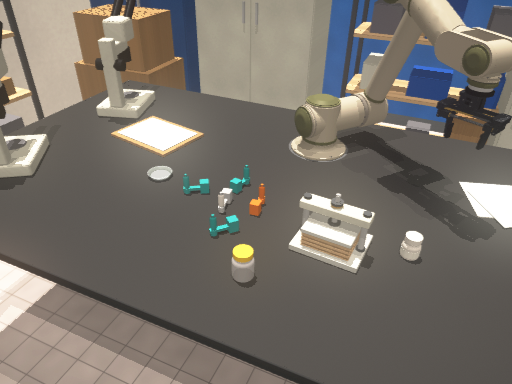

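View pics/side0.png

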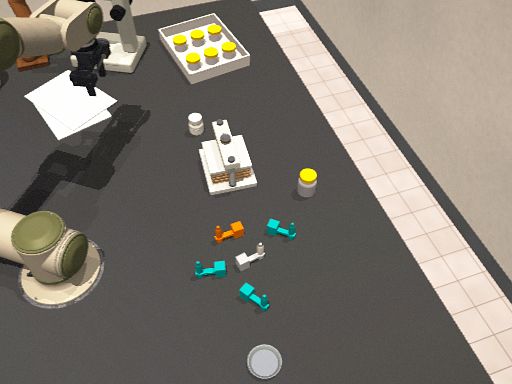

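Cranks: scene/side pixels – orange (258,203)/(230,232), turquoise (197,187), (241,181), (224,227) / (210,269), (255,297), (281,230), steel with white handle (225,198)/(250,258). Only the steel one fits (steel, white handle); the others are coloured look-alikes. The press is at scene (335,230)/side (228,165).

```bash
cat > h.py <<'E'
from bench import r,eyes
import cv2,numpy as np
def ray(d,p):
    K,T=d["mtx"],d["cam_to_world"]
    v=np.linalg.inv(K)@[p[0],p[1],1]; v=T[:3,:3]@(v*[1,-1,-1]); return T[:3,3],v
def onz(d,p,z):
    o,v=ray(d,p); return o+v*(z-o[2])/v[2]
def two(d1,p1,d2,p2):
    o,v=ray(d1,p1);q,w=ray(d2,p2)
    s=np.linalg.lstsq(np.c_[v,-w],q-o,rcond=None)[0]; a,b=o+s[0]*v,q+s[1]*w
    return (a+b)/2,np.linalg.norm(a-b)
def proj(d,P):
    T=np.linalg.inv(d["cam_to_world"]);c=T[:3,:3]@np.array(P)+T[:3,3];c=c*[1,-1,-1];u=d["mtx"]@c;return u[:2]/u[2]
def down(a):  # tool down, jaw x axis at angle a
    c,s=np.cos(a),np.sin(a); return np.array([[c,s,0],[s,-c,0],[0,0,-1.]])
E
python3 - <<'E'
from h import *
A=eyes.get_image("scene");B=eyes.get_image("side")
for n,p,q in [("hub",(224,194),(242,260)),("handle top",(222,205),(261,245)),("screw top",(338,196),(225,137)),("jarcap",(243,252),(308,174)),("pot",(413,238),(196,118)),("orange hub",(256,206),(238,229)),("tq hub1",(237,185),(220,267)),("tq2",(204,186),(246,291)),("tq3",(233,223),(273,226))]:
    X,e=two(A,p,B,q); print(n,X.round(0),round(e,1))
for n,p,z in [("hub",(242,260),40),("htop",(261,245),66),("dish",(264,361),16),("tq1handle",(198,263),66),("tq2h",(264,296),66),("tq3h",(293,223),66),("orh",(219,227),66)]: print(n,onz(B,p,z).round(0))
def crop(d,u,v,w,s): return cv2.resize(d["color"][v-w:v+w,u-w:u+w,::-1],None,fx=s,fy=s,interpolation=2)
cv2.imwrite("pics/c1.png",np.hstack([crop(A,225,198,30,6),crop(B,250,258,30,6)]))
E
```

```text
hub [ 510. -165.   27.] 5.8
handle top [ 578. -137.   34.] 3.1
screw top [575. 211. 163.] 11.5
jarcap [798.  38.  81.] 2.7
pot [531. 427.  63.] 2.8
orange hub [530. -47.  23.] 9.3
tq hub1 [ 440. -157.   21.] 5.6
tq2 [ 489. -256.   19.] 0.1
tq3 [636. -74.  22.] 5.8
hub [ 506. -169.   40.]
htop [ 570. -155.   66.]
dish [ 469. -458.   16.]
tq1handle [ 382. -152.   66.]
tq2h [ 523. -309.   66.]
tq3h [ 686. -114.   66.]
orh [473. -54.  66.]
```

View pics/c1.png

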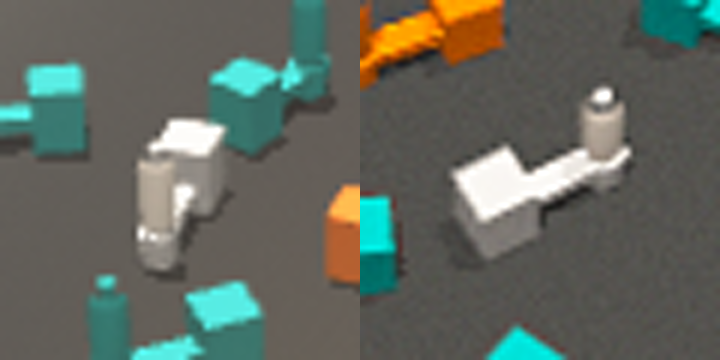

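Steel crank confirmed: hub top about side px (243,258), scene (227,191), white handle pointing to +x. Now a closer wrist look at the crank and then at the screw.

```bash
python3 - <<'E'
from h import *
r.move_ptp([575,211,330],down(1.77)); d=eyes.get_image("wrist"); np.save("ws.npy",d,allow_pickle=True); cv2.imwrite("pics/ws.png",d["color"][:,:,::-1])
print(d["cam_to_world"].round(2).tolist(), proj(d,[575,211,174]), r.state()["tcp_pos"],r.state()["clock"])
r.move_ptp([508,-168,230],down(1.77)); d=eyes.get_image("wrist"); np.save("wc.npy",d,allow_pickle=True); cv2.imwrite("pics/wc.png",d["color"][:,:,::-1])
print(d["cam_to_world"].round(2).tolist(), proj(d,[508,-168,40]), r.state()["tcp_pos"],r.state()["clock"])
E
```

```text
[[-0.2, -0.94, -0.29, 499.5], [0.98, -0.19, -0.06, 195.82], [0.0, -0.3, 0.96, 475.56], [0.0, 0.0, 0.0, 1.0]] [258.33462876 176.20011363] [574.52450456 211.8447038  329.94391016] 1.9083
[[-0.2, -0.94, -0.29, 433.25], [0.98, -0.19, -0.06, -183.16], [0.0, -0.3, 0.95, 375.91], [0.0, 0.0, 0.0, 1.0]] [258.59489861 166.72297919] [ 508.52891038 -167.1964431   230.27992185] 3.4333
```

View pics/ws.png

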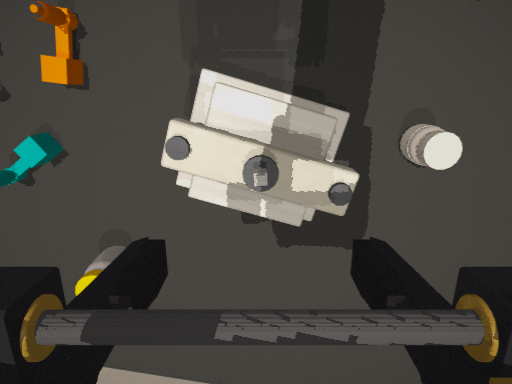

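View pics/wc.png

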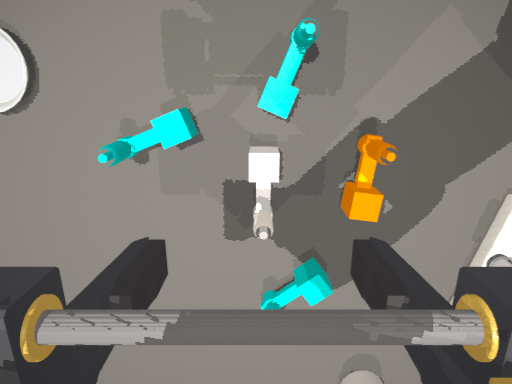

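Screw: dark collar at (260,173) with a lighter square end at about (261,178); crosshead tilted. Crank: hub top about (264,162), handle cap (263,233), all look-alikes clear of it. One enlarged crop of both to pick out edges.

```bash
python3 - <<'E'
from h import *
S=np.load("ws.npy",allow_pickle=True).item();C=np.load("wc.npy",allow_pickle=True).item()
def crop(d,u,v,w,s): return cv2.resize(d["color"][v-w:v+w,u-w:u+w,::-1],None,fx=s,fy=s,interpolation=cv2.INTER_NEAREST)
cv2.imwrite("pics/c2.png",np.hstack([crop(S,260,174,20,10),crop(C,264,164,20,10)]))
g=cv2.cvtColor(C["color"],cv2.COLOR_RGB2GRAY)
m=(g>225).astype(np.uint8);n,l,st,ce=cv2.connectedComponentsWithStats(m)
for i in range(1,n):
    if st[i,4]>100 and abs(ce[i][0]-264)<40:
        c=cv2.findContours((l==i).astype(np.uint8),0,2)[0][0];print(st[i],ce[i],cv2.minAreaRect(c))
print(g[140:200:3,264], g[160,240:290:2])
g=cv2.cvtColor(S["color"],cv2.COLOR_RGB2GRAY);print(g[164:196,248:274:1])
E
```

```text
[ 249  153   31   45 1085] [263.49585253 171.21843318] ((264.0, 175.0), (44.0, 30.0), 90.0)
[129 121 162 193 202 255 255 255 255 255 255 255 255 255 255 255 255 238
 238 187] [134 135 135 134 186 255 255 255 255 255 255 255 255 255 255 255 255 255
 255 255  88 102 136 135 135]
[[112 110 112 111 111  99  92  93  93  94  92  90  62  48  45  46  48  45
   60  67  65  67  66  65  66  68]
 [110 111 109 111 110  97  92  92  92  91  94  62  47  45  45  46  47  48
   63  65  66  65  68  67  69  68]
 [113 112 111 113 112  98  93  93  92  91  93  65  51  48  46  48  46  45
   65  68  67  67  67  68  66  65]
 [115 113 113 112 112  98  94  93  93  94  93  92  91  65  48  47  47  47
   46  61  66  66  65  64  65  66]
 [111 110 110 111 111 110 106  96  90  93  92  97  98  79  68  78  80  82
   65  64  66  64  64  66  65  64]
 [109 110 109 108 108 108 108 110 110 108 109 108  97  92  91  91  91  91
   76  65  65  68  68  65  66  66]
 [109 109 110 109 110 108 109 109 108 109 109  96  93  89  90  91  92  91
   75  67  68  69  66  66  67  65]
 [110 110 111 111 111 110 109 109 110 109  96  92  90  90  
[... 1966 characters left out ...]
70  69  68
   71  74  75 101 138 146 145 147]
 [133 134 156 182 192 165 123 114 112 109 110 108  82  66  70  71  72  71
  101 108 137 146 146 145 146 145]
 [149 148 140 136 127 135 137 182 151 129 124 114  96  77 102 108 119 140
  145 144 146 144 146 145 146 146]
 [149 150 149 149 150 149 140 131 135 140 138 140 140 141 142 143 145 146
  146 145 145 146 144 145 145 145]
 [149 150 151 150 149 149 149 149 148 139 138 134 135 137 136 137 139 140
  142 143 147 145 146 145 146 145]
 [151 151 150 150 150 150 150 149 150 149 149 148 149 140 129 134 136 135
  136 139 139 141 143 147 147 147]
 [153 154 152 152 152 151 150 149 150 150 150 149 151 149 148 150 139 138
  133 133 138 136 137 140 141 142]]
```

View pics/c2.png

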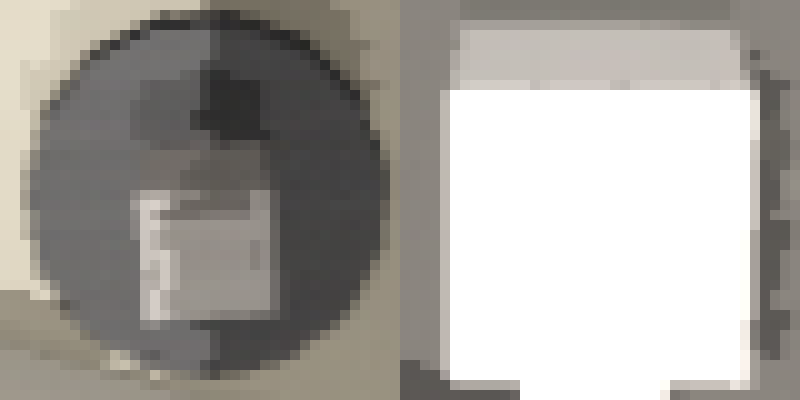

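```bash
python3 - <<'E'
from h import *
S=np.load("ws.npy",allow_pickle=True).item();C=np.load("wc.npy",allow_pickle=True).item()
def quad(n,d,ps,z):
    Q=np.array([onz(d,p,z) for p in ps])[:,:2]; e=np.roll(Q,-1,0)-Q
    print(n,"c",Q.mean(0).round(1),"sides",np.linalg.norm(e,axis=1).round(1),"angles",np.degrees(np.arctan2(e[:,1],e[:,0])).round(1))
quad("screw",S,[(253.3,173),(266.8,173),(267.7,186.1),(254.2,186.3)],171)
for z in(147.,152.,155.):print("collar c",onz(S,(260.75,173.5),z).round(1),"dia",np.linalg.norm(onz(S,(243,173.5),z)-onz(S,(278.5,173.5),z)).round(1))
quad("hub",C,[(248.5,152.8),(279.5,152.8),(279.2,182.4),(248.6,182.4)],40)
h=onz(C,(263.3,233),66); print("handle top",h.round(1))
# crosshead direction from caps
a,b=onz(S,(177,148),140),onz(S,(340,193),140);print("caps",a.round(0),b.round(0))
E
```

```text
screw c [578.6 213.8] sides [12.4 12.5 12.5 12.7] angles [ 101.4   15.6  -77.7 -165.1]
collar c [578.6 214.2 147. ] dia 35.2
collar c [577.4 213.9 152. ] dia 34.6
collar c [576.7 213.7 155. ] dia 34.3
hub c [ 508.  -162.5] sides [30.8 30.5 31.2 30.5] angles [ 101.4   11.9  -78.6 -168.9]
handle top [ 566.9 -151.4   66. ]
caps [571. 128. 140.] [584. 299. 140.]
```

```bash
python3 - <<'E'
from h import *
R=down(np.radians(101.5))
r.set_gripper(60)
r.move_l([508,-162.5,100],R,v=150)
hit=r.move_l([508,-162.5,9.3],R,v=80,until_force=8); print(hit,r.state()["tcp_pos"])
if not hit:
    r.set_gripper(0); s=r.state(); print("w",s["gripper_width"],s["tcp_pos"],s["force"])
    r.move_l([508,-162.5,120],v=120)
    s=r.state(); print("w",s["gripper_width"],s["force"],s["clock"])
    r.move_ptp([578.2,213.9,240],down(np.radians(103.5)))
    s=r.state(); print("w",s["gripper_width"],s["tcp_pos"],s["clock"])
    for n in("wrist","scene","side"): 
        d=eyes.get_image(n); np.save(n+"1.npy",d,allow_pickle=True)
    d=np.load("wrist1.npy",allow_pickle=True).item();cv2.imwrite("pics/w1.png",d["color"][:,:,::-1])
E
```

```text
False [ 508.24502619 -162.63242848    9.74775863]
w 29.50916786387833 [ 508.04460956 -162.53638906    9.40734095] [-0.36056566  0.24279808  1.73183816]
w 29.413841801075854 [-0.23761465 -0.32392324 -3.44412781] 7.95
w 29.67665367218664 [578.36672255 212.7800005  239.43934227] 9.4417
```

View pics/w1.png

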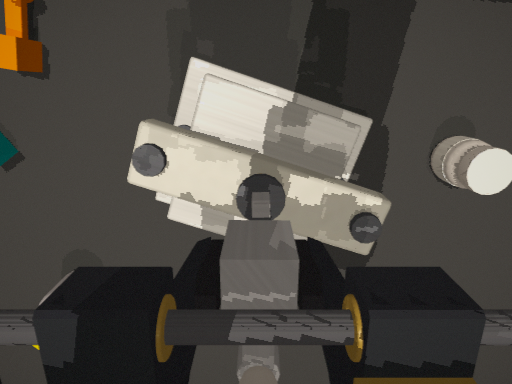

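Crank is held; the hub's −x face spans (230–293, row 222) at its lower edge and (220–298, row 255) at its top edge, screw end at (261,204). Check hub vs. screw in this same image, then lower.

```bash
python3 - <<'E'
from h import *
d=np.load("wrist1.npy",allow_pickle=True).item()
zu=239.4-9.4
a=np.array([np.cos(np.radians(13.5)),np.sin(np.radians(13.5)),0])
print("hub c from bottom edge",onz(d,(261.5,222),zu)+15*a,"top edge",onz(d,(259,255),zu+40)+15*a)
print("screw predicted px",proj(d,[578.2,213.9,174]))
g=cv2.cvtColor(d["color"],cv2.COLOR_RGB2GRAY);print(g[180:222:1,261]);print(g[200,240:284])
print(g[222:226:1,222:300:2])
s=r.state();print(s["tcp_pos"],s["clock"])
E
```

```text
hub c from bottom edge [579.06382401 213.79163455 230.        ] top edge [576.57826122 211.88671283 270.        ]
screw predicted px [261.24444453 210.12291698]
[ 46  47  45  46  46  47  44  43  45  46  45  48  85  89  89  88  88  87
  88  87  95  98  96  92  99 101 101 100  98  99  99  99 100 102 102 101
 101  85  44  48  79  87]
[67 68 65 69 68 55 46 45 46 45 44 62 89 94 93 94 95 94 94 95 95 95 93 95
 94 96 96 96 96 90 74 67 67 67 68 66 67 67 67 67 68 69 67 68]
[[146 145 143 107  85  83  86  87  87  88  88  88  86  88  88  86  86  84
   88  87  88  87  85  88  87  87  86  85 102 102 105 107 108 106 120 142
  141 141 142]
 [146 147 145 101  84  86  87  87  88  89  87  88  86  86  89  87  87  86
   88  88  89  87  86  89  87  87  86  86 102 102 104 107 107 107 119 141
  141 141 141]
 [146 146 146  96  85  85  87  86  86  88  87  87  85  87  88  86  87  86
   87  89  88  87  87  87  88  87  86 100 103 103 104 107 107 107 113 141
  140 141 141]
 [148 147 147  91  85  84  86  87  86  88  88  88  85  87  89  86  86  85
   88  88  89  88  87  88  87  88  86  99 102 102 105 108 108 107 106 141
  140 141 140]]
[578.43526246 212.82529381 239.66569984] 9.5917
```

```bash
python3 - <<'E'
from h import *
d=np.load("wrist1.npy",allow_pickle=True).item()
X=onz(d,(261,208.8),171.5);print("screw again",X)
R=down(np.radians(103.5)); p=np.array([578.3,214.0,196])
t=p.copy()
for k in range(2):
    r.move_l(t,R,v=80);r.pause(.15);e=p-r.state()["tcp_pos"];print("err",e);t=t+e*[1,1,0]
xy=t[:2]
f0=r.state()["force"]
hit=r.move_l([*xy,152],R,v=25,until_force=10)
s=r.state();print(hit,s["tcp_pos"],s["force"]-f0,s["moment"],s["gripper_width"],s["clock"])
E
```

```text
screw again [578.20775329 213.7544104  171.5       ]
err [-0.22580636 -0.03569078 -0.62996494]
err [ 0.22763633  0.04772771 -0.03552254]
True [578.33825716 214.03074793 163.72260069] [-0.89099714  0.86410275  7.57092782] [ 0.01174189  0.16980786 -0.01692417] 29.62496817447645 12.05
```

```bash
python3 - <<'E'
from h import *
s=r.state();p=s["tcp_pos"]
hit=r.move_l([p[0],p[1],p[2]-6],v=20,until_force=14)
s=r.state();print(hit,s["tcp_pos"],s["force"],s["gripper_width"])
r.set_gripper(60); r.pause(.1); s=r.state(); print(s["tcp_pos"],s["force"])
p=s["tcp_pos"]; r.move_l([p[0],p[1],260],v=200)
A=eyes.get_image("scene");B=eyes.get_image("side");W=eyes.get_image("wrist")
def crop(d,P,w,s):
    u,v=np.int32(proj(d,P)); print(u,v); return cv2.resize(d["color"][v-w:v+w,u-w:u+w,::-1],None,fx=s,fy=s,interpolation=2)
P=[590,217,165]
w=cv2.resize(W["color"][100:384,100:420,::-1],(0,0),fx=1,fy=1)
c=np.hstack([crop(A,P,33,6),crop(B,P,33,6)])
cv2.imwrite("pics/home.png",c); np.save("wrist2.npy",W,allow_pickle=True); print(r.state()["clock"])
E
```

```text
True [578.56096764 214.10374568 163.71484659] [-0.98371874 -1.39498976  6.69875473] 29.768191512691338
[578.1486562  214.00677911 162.42752539] [ 0.23301987 -0.08719453 -0.00869828]
336 199
227 132
13.7583
```

View pics/home.png

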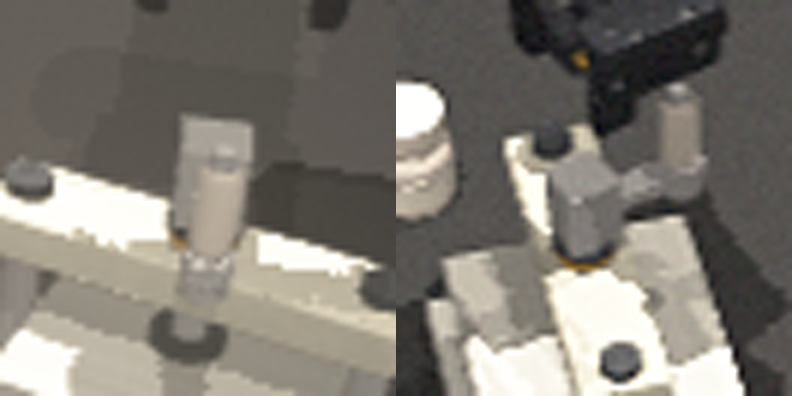

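Home: hub stands on the collar with the brass ring just below it (side crop (585,255)), handle beyond. Underside ≈154 mm, matching a screw end at ≈176 mm. Now grip the handle and wind a first quarter turn, watching forces.

```bash
cat > wind.py <<'E'
from h import *
C=np.array([578.2,214.0]); A0=np.radians(13.5); R=down(np.radians(103.5)); Z0=184.
def pos(th): # th = degrees wound clockwise
    a=A0-np.radians(th); return [*(C+60*np.array([np.cos(a),np.sin(a)])),Z0-2*th/360]
def tr(th,f): # force resisting clockwise motion, radial
    a=A0-np.radians(th); return f@[-np.sin(a),np.cos(a),0], f@[np.cos(a),np.sin(a),0], f[2]
E
python3 - <<'E'
from wind import *
p=pos(0); r.move_l([p[0],p[1],260],R,v=200); r.set_gripper(50)
hit=r.move_l(p,R,v=100,until_force=8);print(hit,r.state()["tcp_pos"])
assert not hit
r.set_gripper(0);s=r.state();print(s["gripper_width"],s["tcp_pos"],s["force"],s["clock"])
assert s["gripper_width"]>15
for th in range(10,91,10):
    r.move_l(pos(th),v=60); s=r.state(); print(th,np.round(tr(th,s["force"]),1),(s["tcp_pos"]-pos(th)).round(1),round(s["clock"],2))
E
```

```text
False [636.84400098 228.07779743 184.80627849]
18.603154257282416 [636.63116853 227.99336815 184.1118876 ] [-0.01619156  0.06608765  0.10186799] 16.05
10 [ 0.7 -3.5  0.3] [-0.3 -0.4 -0.2] 16.38
20 [ 4.8 -2.8 -1.6] [-0.3  0.3 -0. ] 16.7
30 [ 5.2 -4.  -0.9] [-0.2  0.4  0.1] 17.02
40 [ 4.6 -3.2 -0.1] [-0.1  0.5  0.1] 17.35
50 [ 5.2 -3.3 -0.1] [0.1 0.5 0.2] 17.68
60 [ 5.7 -3.4 -0.3] [0.4 0.5 0.4] 18.0
70 [ 5.  -3.8 -1.3] [0.6 0.4 0.5] 18.32
80 [ 5.7 -3.6 -0.1] [0.9 0.3 0.6] 18.65
90 [ 5.7 -2.6 -0.8] [1.1 0.  0.7] 18.98
```

```bash
python3 - <<'E'
from wind import *
def step(th,v):
    r.move_l(pos(th),v=v); s=r.state(); return tr(th,s["force"]),s
th=90.;free=[]
while th<1180:
    d,v=(15,110) if th<675 else (8,60)
    th+=d; f,s=step(th,v)
    if int(th)%90<d: print(th,np.round(f,1),round(s["clock"],2))
    base=np.median(free[-20:]) if len(free)>5 else 5.4
    if f[0]>base+1.7: 
        print("rise",th,np.round(f,1),base,s["clock"])
        r.pause(.05); f=tr(th,r.state()["force"])
        if f[0]>base+1.5 : break
    else: free.append(f[0])
    if s["clock"]>60: print("time");break
n=0;hist=[]
while n<12 and th>690:
    fs=[]
    for i in range(3): fs.append(tr(th,r.state()["force"])[0]); r.pause(.02)
    m=np.mean(fs);hist.append((th,round(m-base,2)))
    if m>base+6: break
    th+=2.5 if m<base+4.5 else 1.5; n+=1; step(th,30)
print(hist,base,r.state()["clock"],r.state()["gripper_width"])
open("th.txt","w").write(f"{th} {base}")
E
```

```text
180.0 [5.1 8.1 9.3] 20.73
270.0 [5.6 2.7 8.6] 22.48
360.0 [ 4.2 -2.7  6.3] 24.23
450.0 [ 4.9 -0.5  7.1] 25.98
540.0 [ 6.2 12.5 17.5] 27.73
630.0 [ 5.4  4.7 15. ] 29.48
723.0 [ 5.5 -2.1 12.3] 32.1
811.0 [ 4.7  0.3 14.7] 35.31
rise 843.0 [11.7  7.  15.1] 5.4843034111367 36.475
[(843.0, np.float64(5.95)), (844.5, np.float64(6.99))] 5.4843034111367 36.875 19.03260471793122
```

Tangential force rose from a steady 5.5 N to +7.0 N above free at 844° (≈2.3 turns, within 2–3), inside the firm band. Release and check.

```bash
python3 - <<'E'
from h import *
r.set_gripper(36); r.pause(.1); s=r.state();p=s["tcp_pos"];print(p,s["force"],s["gripper_width"])
r.move_l([p[0],p[1],300],v=120); r.move_ptp([450,330,330],s["tcp_rot"])
A=eyes.get_image("scene");B=eyes.get_image("side");print(r.state()["force"],r.state()["clock"])
def crop(d,P,w,s):
    u,v=np.int32(proj(d,P)); print(u,v); return cv2.resize(d["color"][v-w:v+w,u-w:u+w,::-1],None,fx=s,fy=s,interpolation=2)
cv2.imwrite("pics/end.png",np.hstack([crop(A,[578,214,130],50,4),crop(B,[578,214,130],50,4)]))
E
```

```text
[556.50912745 158.17400817 178.92174369] [ 0.67957557 -0.02518182 -0.78984441] 35.98618387268021
[ 0.83967073  0.1584997  -0.50301678] 39.5083
335 207
224 142
```

View pics/end.png

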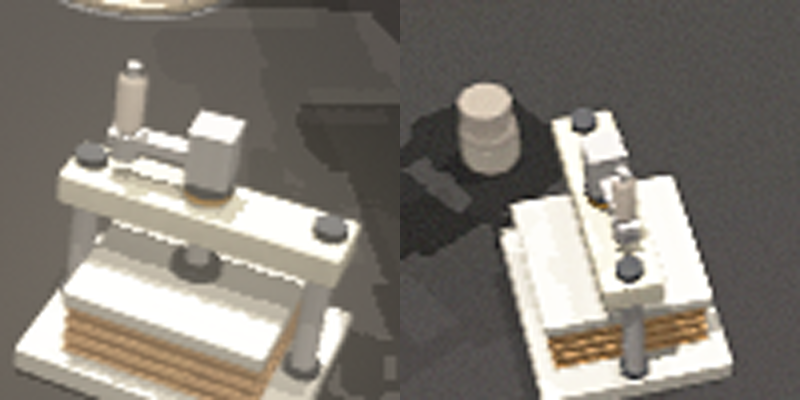

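```bash
python3 -c "
from bench import r
r.sign_off(); print('done')"
```

```text
the job is handed in; nothing more can be done
done
```

The crank is home on the screw, the top plate is wound down firmly on the boards, and the job is handed in (no verdict is reported). The robot clock stood at 39.5 s of the 72 s at my last check.

- **Seating:** I picked up the steel crank with the white handle by its hub and lowered it onto the square end. It stopped with its underside about 154 mm above the bench, which fits the collar height, and the pictures showed the hub standing on the collar.
- **Winding:** I wound it clockwise by the handle for 844°, which includes about 12° of play, so about 2.3 turns. The handle force held near 5.5 N, then rose to about 7 N above that, inside the 4–10 N firm band. I stopped there.
- **Last checks:** After letting go, the final picture showed the plate on the boards and the crank seated. The jar was outside that picture, but the arm never went near it. The dish was not looked at again either. The tool read under 1 N, so it was touching nothing.

- **Did not match my assumption:** I lowered the gripper 2 mm per turn, but the crank apparently stays at one height. This pressed it down with up to about 17 N, and up to about 12 N sideways, while winding. The winding force stayed steady, so this seems harmless.
- **Not measured directly:** The ring squeeze and the plate gap are inferred from the force rise and the pictures.

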